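Box the sealed packs and clamp the bail

ROBOT

A 6-joint arm with a two-finger parallel gripper is mounted at the origin on the work surface. World frame = base frame: x ahead of the robot, y to its left, z up, the work surface at z = 0. Lengths are in m, angles in rad, forces in N, time in s.
With the tool pointing down it reaches from about 0.35 to 0.775 m from the base axis. Payload 7.3 kg.
Tool frame: the origin (TCP) lies at the very end of the fingers, on their centre line; the grasp point (between the pads) lies ctrl.tcp_to_grasp behind it (ctrl.tcp_to_grasp is the distance from the TCP to the grasp point, in m); z points along the fingers, y is the line along which they close (so a half turn about z gives the same grasp; the last joint's range is limited). The gripper opens to 92 mm and grips with 3 to 60 N. Pads are 19 mm wide; open, the fingers measure 130 mm over their backs; the gripper's body (75 mm by 190 mm) begins 47 mm behind the grasp point.
Start: joints at [1.124, 0.342, 1.524, -0, 1.275, -0.146], TCP at [0.156, 0.501, 0.189] pointing down, gripper open.
Joint ranges: [-2.53, 2.53], [-0.77, 2.02], [0.04, 2.7], [-1, 4.14], [0.28, 2.66], [-3.11, 3.11]. Speed limits (rad/s): [2.57, 2.57, 3.14, 3.14, 3.14, 3.14].

INTERFACE

Orientations are given as a rotation vector (axis times angle).
In Python, from cell import ctrl gives the robot as it stands. The module is installed in compiled form; this text tells all that it offers.
- The arm moves only by the tool jog_arm, never from a script. Its argument "plan" is one flat list of numbers, 5 for each row, row after row: the opening, from 0 (shut) to 1 (fully open), then the shift along the tool's x, y, z in m, then the turn about the tool's z in rad. In form: [gripper, dx, dy, dz, roll, gripper, dx, dy, dz, roll, ...]. A call has 1 to 5 rows; each row is the pose to reach, as a shift and turn from the pose commanded when the call began, along the tool's axes at that moment; what a row does not reach only later rows make up. A row lasts 1/10 s, in which the tool goes at most 50 mm and 8.59 degrees, less where a joint would pass 70% of its speed; a pose out of reach is approached as far as the arm can. A call with a gripper value outside its range is refused whole. The fingers move at their own pace and stop on an object; the grip force is fixed at half the most. Time passes only in rows, so rows that repeat a pose let the fingers close. It gives the time, the measured TCP pose, the force, the opening and the grip force at its end, in the units of the state.
- ctrl.observe(): the state, without advancing time (a new reading comes with each control period).
- ctrl.capture(name): name is "scene" or "side" or "wrist"; returns a dict with "color" (480x640x3 uint8, blue, green, red), "camera_matrix" (3x3 intrinsics, pixels), "cam_to_world" (4x4, takes a point from camera to world coordinates). Camera axes: x right, y down, z forward; pixel columns grow to the right and rows downward; lengths in m; the calibration is good to about 2 mm. A picture is of the moment at which its call begins. There is no depth.
- ctrl.job_done(): hands the job in; it is judged then, once.
Trained networks look in the newest picture that a camera, given by its name, has taken for a name from the list of things; names that differ only in an ending like _2 or _b are one class to them, and where a whole thing is asked for, a point or a joint stands for the part that bears it (a point fixed in the world has none). Each returns a list of dicts, best first, with "conf" (0 to 1); they miss things now and then, are a little off and sometimes report something else, mostly with a low value. They report only what shows in the picture. A call takes as long as a camera call.
- ctrl.silhouettes(camera, thing): "region" (480x640 bool, what is visible of it) and "rect" ([left, top, right, bottom] in pixels, round what is visible of it).
- ctrl.tip_of(camera, thing): "uv" ([column, row] in pixels: a listed point, or the origin of a listed thing).
The state is a dict: "t": time; "qpos": joint angles; "qd": joint speeds; "joint_efforts": joint torques, N m; "eef_pos": TCP position; "orientation": TCP orientation; "wrist_force": force on the tool from outside, world axes, zero at the start; "ft_torque": the same for the moment, N m; "width": finger opening in m; "finger_force": force on a finger pad.
Only numpy, scipy, OpenCV 4.12 (cv2) and the standard library are available. Lean on these libraries where they do the work, as an engineer would, in place of code of your own. Each camera call takes 0.05 s, during which the arm holds its last target. There are 200 camera calls.

TASK

Clear the sealer's catch tray: put every sealed instrument pack into the aluminium box. When all are in, shut the box's lid fully, then swing the wire bail over the lid until it snaps past its dead centre and sits clamped on the lid's saddles. Leave the bowl, the bottle and the carton where they stand.

Things in the scene. Friction and masses are not known exactly. Their poses are not given: they have to be found in the camera images.
- tray: fixed: the catch tray of a benchtop tray sealer, a flat steel tray 250 x 375 mm, floor 4 mm thick, rim 12 mm high; from the origin (on the table, under the packs' area, z up) it reaches 125 mm either way along its x, 165 mm to +y and 210 mm to -y. The sealer (150 mm high) stands at its -y side, its front face 270 mm from the origin, with a short sloping chute down to the tray's -y rim.
- pack1_c (a point): one sealed instrument pack, a stiff closed plastic tub with a flat paper-white top, 100 x 36 x 30 mm (own x, y, z), about 90 g; the point is its centre, 15 mm above its underside. Lies flat on the catch tray at first, long side roughly along the tray's x. None if this pack is not there this time: four to six are
- pack2_c (a point): one sealed instrument pack, a stiff closed plastic tub with a flat paper-white top, 100 x 36 x 30 mm (own x, y, z), about 90 g; the point is its centre, 15 mm above its underside. Lies flat on the catch tray at first, long side roughly along the tray's x. None if this pack is not there this time: four to six are
- pack3_c (a point): one sealed instrument pack, a stiff closed plastic tub with a flat paper-white top, 100 x 36 x 30 mm (own x, y, z), about 90 g; the point is its centre, 15 mm above its underside. Lies flat on the catch tray at first, long side roughly along the tray's x. None if this pack is not there this time: four to six are
- pack4_c (a point): one sealed instrument pack, a stiff closed plastic tub with a flat paper-white top, 100 x 36 x 30 mm (own x, y, z), about 90 g; the point is its centre, 15 mm above its underside. Lies flat on the catch tray at first, long side roughly along the tray's x. None if this pack is not there this time: four to six are
- pack5_c (a point): one sealed instrument pack, a stiff closed plastic tub with a flat paper-white top, 100 x 36 x 30 mm (own x, y, z), about 90 g; the point is its centre, 15 mm above its underside. Lies flat on the catch tray at first, long side roughly along the tray's x. None if this pack is not there this time: four to six are
- pack6_c (a point): one sealed instrument pack, a stiff closed plastic tub with a flat paper-white top, 100 x 36 x 30 mm (own x, y, z), about 90 g; the point is its centre, 15 mm above its underside. Lies flat on the catch tray at first, long side roughly along the tray's x. None if this pack is not there this time: four to six are
- box: fixed: shallow aluminium sterile goods box, outside 170 x 270 x 75 mm (own x, y, z), walls and floor 5 mm thick, open at the top when the lid stands open; origin under its middle, z up. The lid is hinged along the +x long side; the wire bail is at the -x long side. It holds the packs side by side, three abreast across the box, in two layers of 30 mm.
- lid (a joint): angle of the box's lid (rad): 0 = shut flat on the rim, about 1.7 to 1.9 = standing open, leaning a little back, stop at 1.95. Stiff hinge: it stays at any angle until pushed (about 2 to 5 N at its edge).
- lid_hinge (a point): a point of the lid at the middle of its hinge line (box frame: x +85, y 0, z 75.5 mm). The lid is a plate 170 x 270 x 8 mm reaching from here to its free edge; its outer face lies 8 mm out from the hinge line. On the outer face stand two steel saddles, 30 x 16 x about 33 mm high, 75 mm from the hinge line and 85 mm either side of the middle, on which the bail lands; between them the lid is flat.
- lid_edge (a point): middle of the lid's free edge, half-way through its thickness, 170 mm from the hinge line; moves with the lid
- bail (a joint): angle of the wire bail (rad): 0 = thrown open, resting at its stop, bar outside the box; 1.31 = legs straight up; 1.5 = dead centre of its spring (below this it springs back to open, above it snaps on); about 2.18 = clamped, its bar pressed on the lid's saddles. At 0 the legs point outward, 0.26 rad above level. It takes up to about 5 N at the bar.
- bail_grip (a point): middle of the bail's bar, on its axis: a black sleeve 12 mm thick and 110 mm long along the box's y. At bail = 0 it is 52 mm outside the -x wall and 87 mm above the box's underside; clamped it stands about 37 mm above the shut lid. Moves with the bail
- bail_pivot (a point): middle of the bail's pivot line, which runs along the box's y (box frame: x -55, y 0, z 65 mm); the bar goes round it at a radius of 85 mm, up and over towards the box's +x, as the joint value grows; the legs run outside the end walls. Fixed to the box
- bowl_c (a point): bystander: steel bowl, 130 mm wide, 50 mm high; the point is its centre half-way up
- flask_c (a point): bystander: plastic bottle, 60 mm thick, 170 mm tall; the point is its centre half-way up
- carton_c (a point): bystander: cardboard carton of supplies 80 x 160 x 60 mm; the point is its centre

How it is judged:
On the way, in this order (a step that is already met when the one before it is completed fails the run):
1. every pack lies in the box (x of pack1_c in the frame of box between -0.08 and 0.08 m and y of pack1_c in the frame of box between -0.13 and 0.13 m and z of pack1_c in the frame of box between 0.008 and 0.068 m and x of pack2_c in the frame of box between -0.08 and 0.08 m and y of pack2_c in the frame of box between -0.13 and 0.13 m and z of pack2_c in the frame of box between 0.008 and 0.068 m and x of pack3_c in the frame of box between -0.08 and 0.08 m and y of pack3_c in the frame of box between -0.13 and 0.13 m and z of pack3_c in the frame of box between 0.008 and 0.068 m and x of pack4_c in the frame of box between -0.08 and 0.08 m and y of pack4_c in the frame of box between -0.13 and 0.13 m and z of pack4_c in the frame of box between 0.008 and 0.068 m and x of pack5_c in the frame of box between -0.08 and 0.08 m and y of pack5_c in the frame of box between -0.13 and 0.13 m and z of pack5_c in the frame of box between 0.008 and 0.068 m and x of pack6_c in the frame of box between -0.08 and 0.08 m and y of pack6_c in the frame of box between -0.13 and 0.13 m and z of pack6_c in the frame of box between 0.008 and 0.068 m), for 0.2 s.
2. the lid is shut (value of joint lid below 0.04 rad), for 0.2 s.
3. the bail is over centre and clamped on the shut lid (value of joint lid below 0.04 rad and value of joint bail above 2.05 rad), for 0.2 s.
At the end, for the whole second after the job is handed in: every pack that was on the tray is inside the box, below its rim; the lid is shut (within 0.04 rad) and the bail is clamped past dead centre on the saddles (above 2.05 rad) (all of step 1 and all of step 3 and velocity of joint bail below 0.1 rad/s); the robot touches nothing.
It fails at once if the bowl is pushed more than 4 cm from its place (distance of bowl_c from where it was at the start of the episode above 0.04 m).
It fails at once if the bottle is pushed more than 4 cm from its place (distance of flask_c from where it was at the start of the episode above 0.04 m).
It fails at once if the carton is pushed more than 4 cm from its place (distance of carton_c from where it was at the start of the episode above 0.04 m).
Of pack1, pack2, pack3, pack4, pack5, pack6 only 4 to 6 are there at a start; the rules pass over those that are not, and their reading is None.
At some moment in a run one of pack1, pack2, pack3, pack4, pack5, pack6 may be knocked a few centimetres aside while the robot is not near it.
Once in a run the grip may slacken for a moment while it holds something.
It also fails if it takes over 210 s, if anything falls off the work surface, if the arm or the gripper's body presses on something with over 40 N, if the wrist force passes 120 N, or if a joint passes its speed limit or range.

## Working session

There is one attempt and no reset: what is moved stays moved. The work goes in short steps, Python scripts to look and compute and a tool call to move; the robot and the scene stay as the last step left them, time stands still between calls to the robot, and variables do not carry over. Pictures are saved under pics/ and viewed, at most 14 in all, crops included, and the job is handed in when it is done.

Besides the shell and the picture viewer there is one more tool, called as name(argument=value, ...) on one line, values as JSON. jog_arm: Moves the arm, as the interface text tells. Its arguments: {"type":"object","properties":{"plan":{"type":"array","items":{"type":"number"}}},"required":["plan"]}

```bash
mkdir -p pics; python3 - <<'E'
from cell import ctrl
import cv2,numpy as np
print(ctrl.observe(), ctrl.tcp_to_grasp)
for n in ["scene","side"]:
    c=ctrl.capture(n); cv2.imwrite(f"pics/{n}0.png",c["color"])
    print(n,c["camera_matrix"].tolist(),np.round(c["cam_to_world"],3).tolist())
    for t in ["pack1_c","box","lid_hinge","lid_edge","bail_grip","bail_pivot","tray","bowl_c","flask_c","carton_c"]:
        print(t,[(np.round(d["uv"]).tolist(),round(d["conf"],2)) for d in ctrl.tip_of(n,t)])
E
```

```text
{'t': 0.0, 'qpos': array([ 1.12401981e+00,  3.42722706e-01,  1.52503643e+00,  3.24345977e-05,
        1.27539227e+00, -1.45989098e-01]), 'qd': array([-0.00024109,  0.00070754, -0.00069286, -0.00028648,  0.00119083,
       -0.00099854]), 'joint_efforts': array([-2.58965163e-03, -4.31220603e+01, -2.44228131e+01,  7.15872017e-02,
        5.55862812e-02, -2.10900348e-04]), 'eef_pos': array([0.15529998, 0.5010117 , 0.18853824]), 'orientation': array([-4.70638607e-01, -3.10564835e+00,  2.32713503e-03]), 'wrist_force': array([-0.15293069, -0.1639413 ,  0.09272404]), 'ft_torque': array([-0.00162035,  0.04252382,  0.04007747]), 'finger_force': 0.0, 'width': 0.09176425510475787} 0.0188
scene [[555.5392047382823, 0.0, 324.37151781410836], [0.0, 555.5392047382823, 238.61338341793], [0.0, 0.0, 1.0]] [[-0.63, 0.651, -0.424, 1.069], [0.777, 0.52, -0.355, 0.382], [-0.011, -0.553, -0.833, 0.994], [0.0, 0.0, 0.0, 1.0]]
pack1_c []
box [([458.0, 284.0], 0.77)]
lid_hinge [([508.0, 285.0], 0.67)]
lid_edge [([546.0, 246.0], 0.83), ([438.0, 254.0], 0.38)]
bail_grip [([437.0, 252.0], 0.58), ([410.0, 227.0], 
[... 225 characters left out ...]
.0, 363.0], 0.6)]
side [[450.9861332198413, 0.0, 316.44652268899114], [0.0, 450.9861332198413, 234.29447909487055], [0.0, 0.0, 1.0]] [[0.87, -0.302, 0.389, 0.236], [-0.492, -0.497, 0.715, -0.7], [-0.023, -0.813, -0.582, 0.655], [0.0, 0.0, 0.0, 1.0]]
pack1_c []
box [([222.0, 234.0], 0.68), ([292.0, 357.0], 0.53), ([331.0, 208.0], 0.36)]
lid_hinge [([206.0, 191.0], 0.57), ([372.0, 234.0], 0.35)]
lid_edge [([193.0, 129.0], 0.69)]
bail_grip [([240.0, 231.0], 0.73)]
bail_pivot [([226.0, 220.0], 0.9), ([293.0, 355.0], 0.32)]
tray [([320.0, 350.0], 0.56)]
bowl_c [([370.0, 234.0], 0.94), ([293.0, 356.0], 0.75)]
flask_c [([419.0, 250.0], 0.97), ([350.0, 330.0], 0.5)]
carton_c [([331.0, 204.0], 0.63)]
```

View pics/scene0.png

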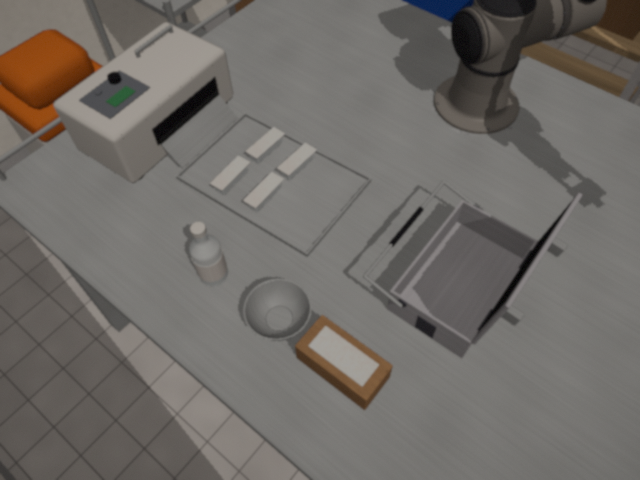

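View pics/side0.png

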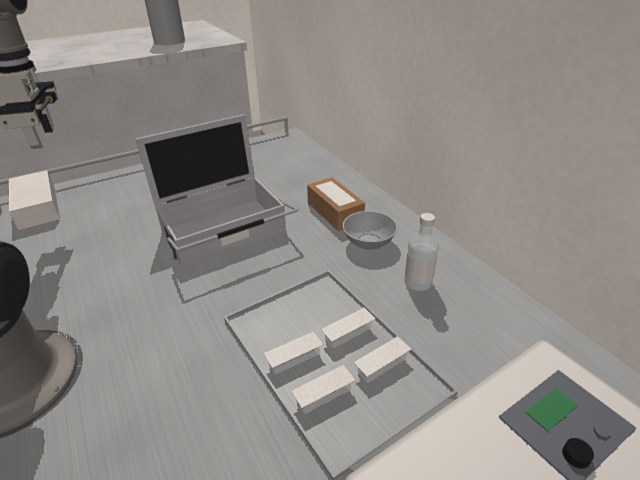

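```bash
cat > h.py <<'E'
from cell import ctrl
import cv2,numpy as np
def ray(c,uv,z):
    K,T=c["camera_matrix"],c["cam_to_world"]
    d=T[:3,:3]@np.linalg.inv(K)@[uv[0],uv[1],1.]; o=T[:3,3]
    return o+d*(z-o[2])/d[2]
def proj(c,P):
    T=np.linalg.inv(c["cam_to_world"]); p=c["camera_matrix"]@(T[:3,:3]@np.asarray(P,float)+T[:3,3]); return p[:2]/p[2]
def rect(c,z,x0,y0,w,h,s=1000):
    # pixel (i,j) -> world x0+i/s, y0+j/s
    W=np.array([[x0,y0],[x0+w,y0],[x0+w,y0+h],[x0,y0+h]])
    src=np.float32([proj(c,[*p,z]) for p in W]); dst=np.float32([[0,0],[w*s,0],[w*s,h*s],[0,h*s]])
    return cv2.warpPerspective(c["color"],cv2.getPerspectiveTransform(src,dst),(int(w*s),int(h*s)))
def tool():
    o=ctrl.observe(); R=cv2.Rodrigues(o["orientation"])[0]; return o,R
def go(p,yaw):
    """shift in tool axes to world TCP p and turn so the tool's y lies along world yaw"""
    o,R=tool(); d=R.T@(np.array(p)-o["eef_pos"]); cur=np.arctan2(R[1,1],R[0,1])
    t=-((yaw-cur+np.pi/2)%np.pi-np.pi/2)
    print("at",o["eef_pos"].round(4),"tool-x",R[:,0].round(3),"tool-y",R[:,1].round(3),"shift",d.round(4),"turn",round(t,4),"q6",o["qpos"][5].round(2),"t",o["t"])
E
python3 - <<'E'
from h import *
for n in ["scene","side"]:
    c=ctrl.capture(n)
    for i,uv in {"scene":[(265,143),(297,160),(231,173),(264,190),(438,252),(282,182)],"side":[(293,352),(348,327),(323,388),(384,358),(240,231)]}[n] and enumerate({"scene":[(265,143),(297,160),(231,173),(264,190),(408,226)],"side":[(293,352),(348,327),(323,388),(384,358),(240,231)]}[n]):
        print(n,uv,ray(c,uv,0.034 if i<4 else .087).round(3))
    for k in range(1,7):
        print(k,[(d["rect"],round(d["conf"],2)) for d in ctrl.silhouettes(n,f"pack{k}_c")][:1] )
    if n=="scene":
      uv={"box":(458,284,0),"hinge":(508,285,.0755),"piv":(440,254,.065),"bowl":(276,314,.025),"flask":(205,250,.085),"carton":(342,363,.03)}
    else: uv={"box":(222,234,0),"hinge":(206,191,.0755),"piv":(226,220,.065),"bowl":(370,234,.025),"flask":(419,250,.085),"carton":(331,204,.03)}
    for k,v in uv.items(): print(k,ray(c,v[:2],v[2]).round(3))
E
```

```text
scene (265, 143) [ 0.459 -0.305  0.034]
scene (297, 160) [ 0.452 -0.212  0.034]
scene (231, 173) [ 0.574 -0.303  0.034]
scene (264, 190) [ 0.564 -0.212  0.034]
scene (408, 226) [0.481 0.107 0.087]
1 [([246.5, 127.7, 286.6, 161.0], 0.22)]
2 [([280.3, 141.5, 314.1, 177.6], 0.7)]
3 [([210.9, 153.8, 249.2, 195.0], 0.96)]
4 [([245.7, 171.2, 284.3, 210.5], 0.7)]
5 [([248.0, 128.2, 284.3, 161.9], 0.91)]
6 [([363.1, 184.0, 472.6, 307.7], 0.2)]
box [0.48 0.24 0.  ]
hinge [0.468 0.325 0.076]
piv [0.483 0.187 0.065]
bowl [0.769 0.006 0.025]
flask [ 0.772 -0.169  0.085]
carton [0.769 0.167 0.03 ]
side (293, 352) [ 0.443 -0.222  0.034]
side (348, 327) [ 0.557 -0.222  0.034]
side (323, 388) [ 0.452 -0.311  0.034]
side (384, 358) [ 0.571 -0.313  0.034]
side (240, 231) [0.478 0.096 0.087]
1 [([343.7, 211.0, 401.0, 248.9], 0.48)]
2 [([264.5, 332.4, 324.7, 374.0], 0.66)]
3 [([352.6, 335.2, 409.1, 385.3], 0.79)]
4 [([323.9, 306.9, 373.7, 349.5], 0.66)]
5 [([297.4, 364.0, 355.4, 412.5], 0.74)]
6 []
box [0.471 0.229 0.   ]
hinge [0.474 0.327 0.076]
piv [0.476 0.187 0.065]
bowl [0.767 0.008 0.025]
flask [ 0.77  -0.158  0.085]
carton [0.754 0.167 0.03 ]
```

```bash
python3 - <<'E'
from h import *
ims=[]
for n in ["scene","side"]:
    c=ctrl.capture(n)
    im=rect(c,.034,.35,-.40,.35,.30)
    g=cv2.cvtColor(im,cv2.COLOR_BGR2GRAY); hsv=cv2.cvtColor(im,cv2.COLOR_BGR2HSV)
    th,m=cv2.threshold(g,0,255,cv2.THRESH_BINARY+cv2.THRESH_OTSU); th=max(th,165); m=((g>th)*255).astype(np.uint8)
    m=cv2.morphologyEx(m,cv2.MORPH_OPEN,np.ones((9,9)))
    for k in cv2.findContours(m,0,2)[0]:
        r=cv2.minAreaRect(k)
        if 1500<r[1][0]*r[1][1]<9000: print(n,th,np.round([.35+r[0][0]/1000,-.4+r[0][1]/1000],4),np.round(r[1]),round(r[2],1))
    b=rect(c,.075,.30,.08,.36,.30); 
    ims.append(np.vstack([cv2.copyMakeBorder(im,0,0,0,10,0),b]))
w=np.hstack(ims); cv2.imwrite("pics/r1.png",cv2.resize(w,None,fx=1,fy=1)); print(w.shape)
E
```

```text
(600, 720, 3)
```

View pics/r1.png

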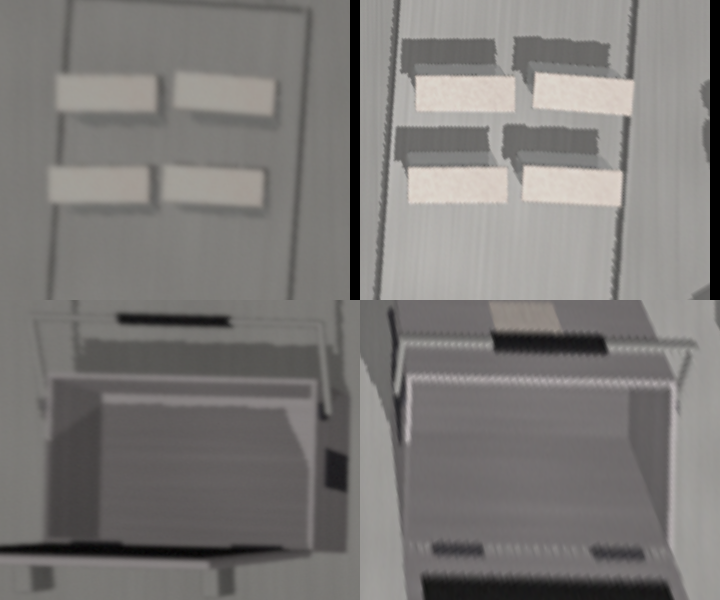

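```bash
python3 - <<'E'
from h import *
go([.18,.48,.29],np.pi/2); go([.35,.15,.29],np.pi/2);go([.45,-.215,.12],np.pi/2)
E
```

```text
at [0.1555 0.5015 0.1892] tool-x [-0.955  0.296 -0.   ] tool-y [0.296 0.955 0.   ] shift [-0.0297 -0.0132 -0.1008] turn -0.3008 q6 -0.15 t 1.9
at [0.1555 0.5015 0.1892] tool-x [-0.955  0.296 -0.   ] tool-y [0.296 0.955 0.   ] shift [-0.2899 -0.2781 -0.1008] turn -0.3008 q6 -0.15 t 1.9
at [0.1555 0.5015 0.1892] tool-x [-0.955  0.296 -0.   ] tool-y [0.296 0.955 0.   ] shift [-0.4935 -0.5971  0.0692] turn -0.3008 q6 -0.15 t 1.9
```

jog_arm(plan=[0.75, -0.01, 0, -0.05, -0.1, 0.75, -0.03, -0.02, -0.1, -0.2, 0.75, -0.06, -0.06, -0.1, -0.3, 0.75, -0.09, -0.1, -0.1, -0.3, 0.75, -0.12, -0.14, -0.1, -0.3])

```text
t: 2.4
eef_pos: [0.2274, 0.3349, 0.2896]
orientation: [-0.001, 3.14, 0.001]
wrist_force: [0.8, -0.8, -0.0]
width: 0.0691
finger_force: 0.0
```

```bash
python3 - <<'E'
from h import *
go([.45,-.215,.12],np.pi/2)
E
```

```text
at [0.2274 0.3349 0.2896] tool-x [-1.    -0.    -0.001] tool-y [-0.     1.     0.001] shift [-0.2221 -0.5502  0.1694] turn 0.0005 q6 -0.79 t 2.4
```

jog_arm(plan=[0.75, -0.03, -0.04, 0, 0, 0.75, -0.06, -0.08, 0, 0, 0.75, -0.09, -0.12, 0, 0, 0.75, -0.12, -0.16, 0, 0, 0.75, -0.14, -0.205, 0, 0])

```text
t: 2.9
eef_pos: [0.3683, 0.1295, 0.2893]
orientation: [0.001, 3.141, 0.001]
wrist_force: [0.5, 0.5, 0.0]
width: 0.0686
finger_force: 0.0
```

jog_arm(plan=[0.75, -0.02, -0.045, 0.015, 0, 0.75, -0.04, -0.09, 0.03, 0, 0.75, -0.05, -0.135, 0.045, 0, 0.75, -0.06, -0.18, 0.06, 0, 0.75, -0.07, -0.225, 0.075, 0])

```text
t: 3.4
eef_pos: [0.4369, -0.0959, 0.2137]
orientation: [0.002, 3.141, -0.0]
wrist_force: [0.2, 0.5, -0.7]
width: 0.0693
finger_force: 0.0
```

```bash
python3 - <<'E'
from h import *
go([.45,-.215,.12],np.pi/2)
E
```

```text
at [ 0.4369 -0.0959  0.2137] tool-x [-1.     0.001 -0.001] tool-y [ 0.001  1.    -0.   ] shift [-0.0132 -0.1191  0.0937] turn -0.0013 q6 -1.96 t 3.4
```

jog_arm(plan=[0.75, -0.006, -0.045, 0.02, 0, 0.75, -0.012, -0.09, 0.04, 0, 0.75, -0.012, -0.119, 0.07, 0, 0.75, -0.012, -0.119, 0.11, 0, 0.75, -0.012, -0.119, 0.15, 0])

```text
t: 3.9
eef_pos: [0.4488, -0.2141, 0.063]
orientation: [0.005, 3.14, -0.001]
wrist_force: [-0.1, 0.4, -0.3]
width: 0.0687
finger_force: 0.0
```

jog_arm(plan=[0.75, 0, 0, 0.03, 0, 0.75, 0, 0, 0.0545, 0, 0.75, 0, 0, 0.0545, 0, 0.3, 0, 0, 0.0545, 0, 0.2, 0, 0, 0.0545, 0])

```text
t: 4.4
eef_pos: [0.4498, -0.2134, 0.0112]
orientation: [0.001, 3.139, -0.002]
wrist_force: [-0.6, 0.6, 0.4]
width: 0.0571
finger_force: 0.0
```

jog_arm(plan=[0.0, 0, 0, 0, 0, 0.0, 0, 0, 0, 0, 0, 0, 0, -0.02, 0, 0, 0, 0, -0.06, 0, 0, 0, 0.01, -0.1, 0])

```text
t: 4.9
eef_pos: [0.4485, -0.2032, 0.1111]
orientation: [-0.003, -3.141, -0.0]
wrist_force: [0.7, -0.5, -0.7]
width: 0.0174
finger_force: 0.0
```

```bash
python3 - <<'E'
from h import *
ims=[]
for n in ["scene","side"]:
    c=ctrl.capture(n); ims.append(rect(c,.034,.33,-.40,.38,.33))
w=np.hstack(ims); cv2.imwrite("pics/r2.png",w); print(w.shape)
go([.449,-.215,.05],np.pi/2)
E
```

```text
(330, 760, 3)
at [ 0.4517 -0.2039  0.1152] tool-x [-1.     0.    -0.009] tool-y [ 0.     1.    -0.005] shift [ 0.0033 -0.0108  0.0652] turn -0.0002 q6 -2.15 t 5.0
```

View pics/r2.png

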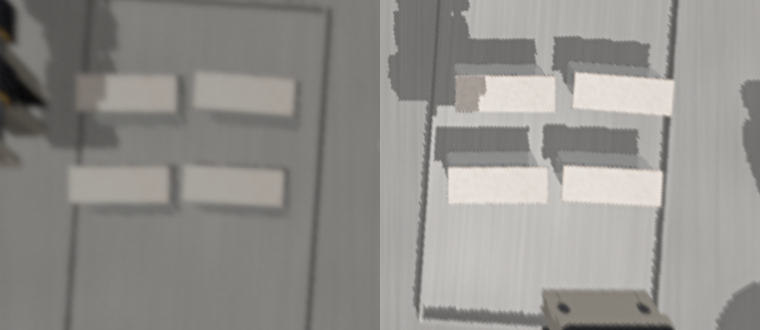

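jog_arm(plan=[0.7, 0.003, -0.006, 0, 0, 0.7, 0.003, -0.011, 0, 0, 0.7, 0.003, -0.011, 0, 0, 0.7, 0.003, -0.011, 0, 0, 0.7, 0.003, -0.011, 0.03, 0])

```text
t: 5.5
eef_pos: [0.4478, -0.2153, 0.0815]
orientation: [0.002, 3.136, -0.005]
wrist_force: [0.8, -0.4, -1.2]
width: 0.0451
finger_force: 0.0
```

jog_arm(plan=[0.7, 0, 0, 0.04, 0, 0.7, 0, 0, 0.075, 0, 0.2, 0, 0, 0.075, 0, 0.2, 0, 0, 0.075, 0, 0.2, 0, 0, 0.075, 0])

```text
t: 6.0
eef_pos: [0.4468, -0.2145, 0.0062]
orientation: [0.001, 3.139, -0.002]
wrist_force: [0.7, 0.0, 0.5]
width: 0.0445
finger_force: 0.0
```

jog_arm(plan=[0.2, 0, 0, 0, 0, 0.2, 0, 0, 0, 0, 0.2, 0, 0, 0, 0])

```text
t: 6.3
eef_pos: [0.4462, -0.214, 0.0055]
orientation: [0.001, 3.14, -0.001]
wrist_force: [0.1, 0.3, 0.4]
width: 0.0211
finger_force: 0.0
```

```bash
python3 - <<'E'
from h import *
c=ctrl.capture("side"); o=ctrl.observe()
print(o["width"],o["finger_force"],proj(c,o["eef_pos"]))
a=c["color"][240:480,180:480]; a=cv2.resize(a,None,fx=1.5,fy=1.5)
c=ctrl.capture("wrist"); b=cv2.resize(c["color"],(450,338))
cv2.imwrite("pics/r3.png",np.vstack([a[:360],b])[:600])
cv2.imwrite("pics/r3.png",np.hstack([a[:300,:400],b[:300,:400]]))
E
```

```text
0.019711623237831866 0.0 [293.0945221  358.84756288]
```

View pics/r3.png

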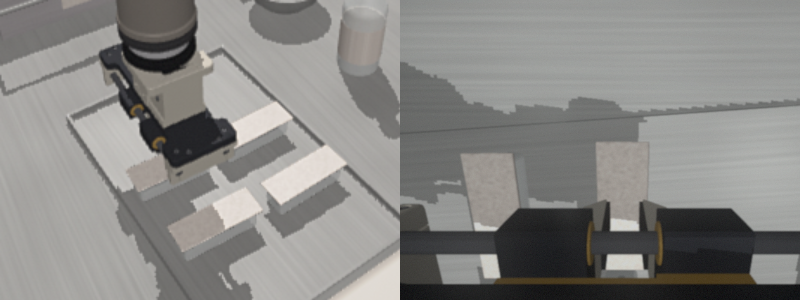

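```bash
python3 - <<'E'
from h import *
c=ctrl.capture("wrist"); o=ctrl.observe(); print(o["width"],o["finger_force"],o["eef_pos"],proj(c,o["eef_pos"]))
T=c["cam_to_world"]; print(T.round(3))
for P in [(.449,-.215,.034),(.449,-.197,.034),(.449,-.233,.034),(.499,-.215,.034),(.399,-.215,.034)]: print(P,proj(c,P).round())
b=c["color"][200:480,200:560]
cv2.imwrite("pics/r4.png",cv2.resize(b,None,fx=2,fy=2))
E
```

```text
0.018486583826074758 0.0 [ 0.44584837 -0.21380815  0.00498287] [319.56824536 273.08858044]
[[ 0.     0.96   0.279  0.372]
 [ 1.     0.    -0.001 -0.214]
 [-0.001  0.279 -0.96   0.201]
 [ 0.     0.     0.     1.   ]]
(0.449, -0.215, 0.034) [317. 299.]
(0.449, -0.197, 0.034) [353. 299.]
(0.449, -0.233, 0.034) [282. 299.]
(0.499, -0.215, 0.034) [317. 383.]
(0.399, -0.215, 0.034) [317. 201.]
```

View pics/r4.png

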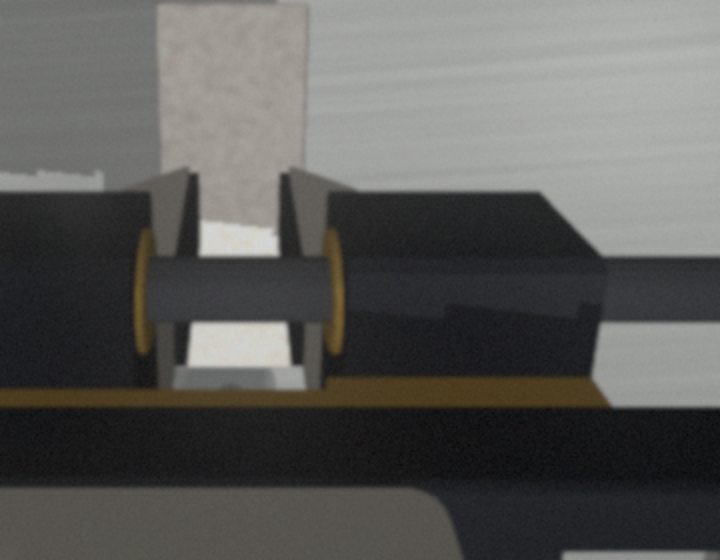

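jog_arm(plan=[0.7, 0, 0, 0, 0, 0.7, 0, 0, 0, 0, 0.7, 0, 0, 0, 0, 0.7, 0, 0, 0, 0])

```text
t: 6.85
eef_pos: [0.4457, -0.2137, 0.0046]
orientation: [-0.001, -3.142, -0.0]
wrist_force: [0.5, -0.3, 0.1]
width: 0.0462
finger_force: 0.0
```

```bash
python3 - <<'E'
from h import *
c=ctrl.capture("wrist"); o=ctrl.observe(); print(o["width"],o["eef_pos"])
y=o["eef_pos"][1];x=o["eef_pos"][0]
for z in (.005,.04): print(z,[proj(c,(x-.0095,y+s*o["width"]/2,z)).round() for s in (-1,1)])
b=c["color"][200:480,170:490].copy()
s=ctrl.capture("scene"); print(proj(s,o["eef_pos"]))
u,v=proj(s,(.449,-.215,.034)).astype(int); k=s["color"][v-70:v+70,u-80:u+80]
cv2.imwrite("pics/r5.png",np.hstack([cv2.resize(b,(480,420)),cv2.resize(k,(320,280))[:,:].copy() if 0 else cv2.copyMakeBorder(cv2.resize(k,(320,280)),0,140,0,0,0)]))
E
```

```text
0.05047620803663957 [ 0.44570499 -0.21375287  0.00466383]
0.005 [array([275., 258.]), array([364., 258.])]
0.04 [array([267., 281.]), array([372., 281.])]
[298.70299545 166.40702769]
```

View pics/r5.png

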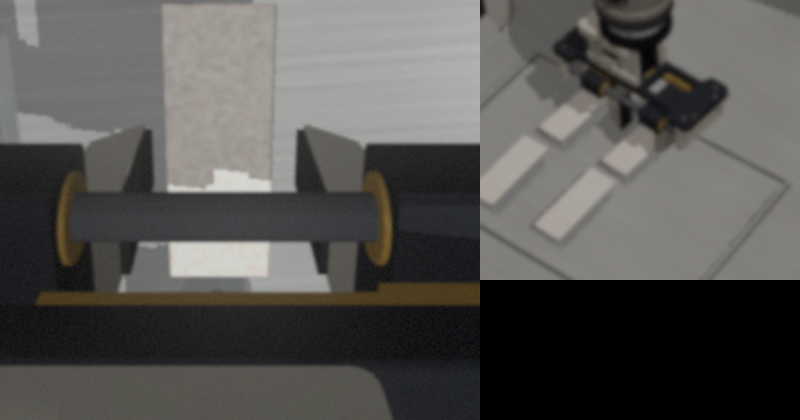

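jog_arm(plan=[0.8, 0, 0, 0, 0, 0.8, 0, 0, 0, 0, 0.8, 0, 0, 0.002, 0, 0.8, 0, 0, 0.003, 0])

```text
t: 7.35
eef_pos: [0.4456, -0.2137, 0.0015]
orientation: [-0.001, -3.141, -0.0]
wrist_force: [-0.8, -0.1, -0.5]
width: 0.073
finger_force: 0.0
```

jog_arm(plan=[0.8, 0, 0, 0.003, 0, 0.8, 0, 0, 0.006, 0, 0.8, 0, 0, 0.009, 0, 0.8, 0, 0, 0.012, 0, 0.8, 0, 0, 0.012, 0])

```text
t: 7.85
eef_pos: [0.4454, -0.2136, -0.0108]
orientation: [-0.001, -3.141, -0.001]
wrist_force: [0.2, 0.0, -0.1]
width: 0.0735
finger_force: 0.0
```

jog_arm(plan=[0.8, 0, 0, 0.003, 0, 0.8, 0, 0, 0.006, 0, 0.8, 0, 0, 0.009, 0, 0.8, 0, 0, 0.012, 0, 0.8, 0, 0, 0.012, 0])

```text
t: 8.35
eef_pos: [0.4455, -0.2136, -0.0228]
orientation: [-0.001, -3.141, -0.001]
wrist_force: [-0.5, 0.6, 0.0]
width: 0.0733
finger_force: 0.0
```

```bash
python3 - <<'E'
from h import *
c=ctrl.capture("wrist"); o=ctrl.observe(); print(o["width"],o["eef_pos"],o["qpos"])
w=o["width"]/2
for z in (-.023,.005,.012,.02): print(z,[proj(c,(o["eef_pos"][0]-.0095,o["eef_pos"][1]+s*w,z)).round() for s in (-1,1)])
b=c["color"][180:420,160:480]
s=ctrl.capture("side"); k=s["color"][250:430,220:400]
cv2.imwrite("pics/r6.png",np.hstack([cv2.resize(b,(480,360)),cv2.resize(k,(320,320)) if 0 else cv2.copyMakeBorder(cv2.resize(k,(320,320)),0,40,0,0,0)]))
E
```

```text
0.07378651394208059 [ 0.44557839 -0.21364579 -0.02254718] [-6.02407652e-01  5.69839235e-01  1.85190934e+00  1.64751535e-04
  7.20363874e-01 -2.17249845e+00]
-0.023 [array([255., 258.]), array([384., 258.])]
0.005 [array([245., 275.]), array([393., 275.])]
0.012 [array([243., 280.]), array([396., 280.])]
0.02 [array([239., 287.]), array([400., 287.])]
```

View pics/r6.png

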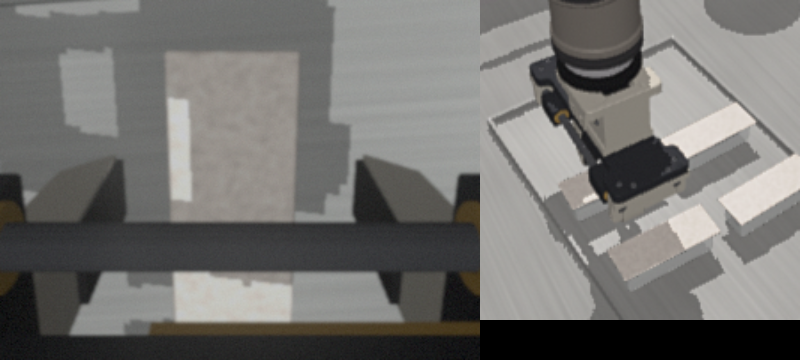

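jog_arm(plan=[0.8, 0, 0, 0.003, 0, 0.8, 0, 0, 0.006, 0, 0.8, 0, 0, 0.009, 0, 0.8, 0, 0, 0.011, 0, 0.8, 0, 0, 0.011, 0])

```text
t: 8.95
eef_pos: [0.4456, -0.2137, -0.0332]
orientation: [-0.001, -3.141, -0.0]
wrist_force: [-1.1, 0.9, 3.8]
width: 0.0733
finger_force: 1.8
```

jog_arm(plan=[0.2, 0, 0, 0, 0, 0.2, 0, 0, 0, 0, 0.2, 0, 0, 0, 0, 0.2, 0, 0, 0, 0, 0.2, 0, 0, 0, 0])

```text
t: 9.45
eef_pos: [0.4459, -0.2139, -0.0332]
orientation: [0.001, 3.141, -0.0]
wrist_force: [0.5, -0.2, 3.4]
width: 0.0382
finger_force: 1.9
```

jog_arm(plan=[0.2, 0, 0, -0.002, 0, 0.2, 0, 0, -0.003, 0, 0.2, 0, 0, -0.003, 0, 0.2, 0, 0, -0.003, 0, 0.2, 0, 0, -0.003, 0])

```text
t: 9.95
eef_pos: [0.4456, -0.2137, -0.0304]
orientation: [-0.001, -3.141, -0.0]
wrist_force: [-0.4, -0.2, -0.7]
width: 0.0361
finger_force: 30.0
```

jog_arm(plan=[0.2, 0, 0, -0.05, 0, 0.2, 0, 0, -0.1, -0.1, 0.2, -0.02, 0.04, -0.14, -0.25, 0.2, -0.04, 0.085, -0.14, -0.4, 0.2, -0.06, 0.13, -0.14, -0.55])

```text
t: 10.45
eef_pos: [0.5047, -0.0889, 0.1116]
orientation: [-0.857, 3.019, -0.004]
wrist_force: [0.3, -0.4, -1.4]
width: 0.0358
finger_force: 30.0
```

```bash
cat >> h.py <<'E'
def brief(p,yaw):
    o,R=tool(); print("F",o["finger_force"],"w",o["width"].round(4)); go(p,yaw)
E
python3 -c "
from h import *
brief([.559,.243,.1],np.pi)"
```

```text
Traceback (most recent call last):
  File "h.py", line 22, in brief
    o,R=tool(); print("F",o["finger_force"],"w",o["width"].round(4)); go(p,yaw)
                                                ^^^^^^^^^^^^^^^^
AttributeError: 'float' object has no attribute 'round'
```

```bash
sed -i 's/o\["width"\].round(4)/round(o["width"],4)/' h.py
python3 -c "
from h import *
brief([.559,.243,.1],np.pi)"
```

```text
F 29.994909167289734 w 0.0358
at [ 0.5047 -0.0889  0.1116] tool-x [-0.851 -0.526 -0.003] tool-y [-0.526  0.851 -0.003] shift [-0.2206  0.2539  0.0114] turn -1.0175 q6 -2.45 t 10.45
```

jog_arm(plan=[0.2, -0.03, 0.035, 0, -0.15, 0.2, -0.062, 0.071, 0, -0.3, 0.2, -0.093, 0.107, 0, -0.45, 0.2, -0.125, 0.143, 0, -0.6, 0.2, -0.155, 0.179, 0, -0.75])

```text
t: 10.95
eef_pos: [0.542, 0.1461, 0.1095]
orientation: [-1.908, 2.496, 0.0]
wrist_force: [0.2, -0.6, -0.5]
width: 0.0358
finger_force: 30.0
```

```bash
python3 -c "
from h import *
brief([.559,.242,.1],np.pi)"
```

```text
F 29.99515324831009 w 0.0358
at [0.542  0.1461 0.1095] tool-x [-0.262 -0.965 -0.   ] tool-y [-0.965  0.262  0.   ] shift [-0.097   0.0087  0.0095] turn -0.2653 q6 -2.75 t 10.95
```

jog_arm(plan=[0.2, -0.048, 0.005, 0, -0.13, 0.2, -0.097, 0.009, 0, -0.26, 0.2, -0.097, 0.01, 0.02, -0.26, 0.2, -0.097, 0.01, 0.06, -0.26, 0.2, -0.097, 0.01, 0.09, -0.26])

```text
t: 11.45
eef_pos: [0.5574, 0.2407, 0.0177]
orientation: [2.209, -2.232, -0.001]
wrist_force: [0.3, -0.2, -1.7]
width: 0.0359
finger_force: 3.0
```

jog_arm(plan=[0.2, 0, 0, 0.02, 0, 0.2, 0, 0, 0.04, 0, 0.2, 0, 0, 0.04, 0, 0.55, 0, 0, 0.04, 0, 0.55, 0, 0, 0.04, 0])

```text
t: 11.95
eef_pos: [0.5594, 0.2405, -0.019]
orientation: [-2.207, 2.233, -0.002]
wrist_force: [-0.1, -0.2, 0.1]
width: 0.0473
finger_force: 0.0
```

jog_arm(plan=[0.55, 0, 0, 0, 0, 0.55, 0, 0, 0, 0, 0.55, 0, 0, -0.05, 0, 0.55, 0, 0, -0.1, 0, 0.55, 0, 0, -0.14, 0])

```text
t: 12.45
eef_pos: [0.559, 0.2404, 0.123]
orientation: [-2.207, 2.232, -0.002]
wrist_force: [1.3, 0.1, 0.5]
width: 0.0504
finger_force: 0.0
```

```bash
python3 - <<'E'
from h import *
for n in ["side","scene"]:
    c=ctrl.capture(n)
    print([(ray(c,d["uv"],.02).round(3),round(d["conf"],2)) for k in (2,3,4,5) for d in ctrl.tip_of(n,f"pack{k}_c")[:2]])
brief([.562,-.214,.1],np.pi/2)
E
```

```text
[(array([0.556, 0.238, 0.02 ]), 0.56), (array([0.491, 0.422, 0.02 ]), 0.24), (array([ 0.575, -0.305,  0.02 ]), 0.61), (array([ 0.839, -0.097,  0.02 ]), 0.69), (array([ 0.56 , -0.213,  0.02 ]), 0.64), (array([ 0.464, -0.307,  0.02 ]), 0.98), (array([0.463, 0.208, 0.02 ]), 0.67)]
[(array([ 0.568, -0.307,  0.02 ]), 0.59), (array([0.457, 0.176, 0.02 ]), 0.68), (array([ 0.559, -0.216,  0.02 ]), 0.65), (array([ 0.457, -0.3  ,  0.02 ]), 0.8)]
F 0.0 w 0.0504
at [0.5578 0.24   0.1183] tool-x [-0.012 -1.     0.001] tool-y [-1.     0.012  0.002] shift [ 0.4539 -0.0095  0.0186] turn 1.5592 q6 -2.85 t 12.95
```

jog_arm(plan=[0.7, 0.045, 0, 0, 0.15, 0.7, 0.09, 0, 0, 0.3, 0.7, 0.135, 0, 0, 0.45, 0.7, 0.18, 0, 0, 0.6, 0.7, 0.225, 0, 0, 0.75])

```text
t: 13.45
eef_pos: [0.5553, 0.0135, 0.119]
orientation: [1.228, -2.891, -0.001]
wrist_force: [0.2, 0.2, -0.7]
width: 0.0645
finger_force: 0.0
```

```bash
python3 -c "
from h import *
brief([.562,-.2145,.06],np.pi/2+.02)"
```

```text
F 0.0 w 0.0645
at [0.5553 0.0135 0.119 ] tool-x [-0.694 -0.72   0.001] tool-y [-0.72   0.694  0.001] shift [ 0.1594 -0.1632  0.0589] turn 0.7832 q6 -2.49 t 13.45
```

jog_arm(plan=[0.7, 0.032, -0.033, 0, 0.15, 0.7, 0.064, -0.066, 0, 0.3, 0.7, 0.096, -0.099, 0, 0.45, 0.7, 0.128, -0.132, 0, 0.6, 0.7, 0.159, -0.163, 0.01, 0.75])

```text
t: 13.95
eef_pos: [0.5645, -0.2148, 0.1101]
orientation: [-0.083, 3.139, -0.001]
wrist_force: [1.0, -0.2, -0.1]
width: 0.0642
finger_force: 0.0
```

```bash
python3 -c "
from h import *
brief([.562,-.2145,-.030],np.pi/2+.02)"
```

```text
F 0.0 w 0.0642
at [ 0.5645 -0.2148  0.1101] tool-x [-0.999 -0.053 -0.002] tool-y [-0.053  0.999 -0.001] shift [0.0027 0.0005 0.14  ] turn 0.0328 q6 -2.11 t 13.95
```

jog_arm(plan=[0.7, 0.002, 0, 0.04, 0.033, 0.7, 0.002, 0, 0.08, 0.033, 0.7, 0.002, 0, 0.115, 0.033, 0.7, 0.002, 0, 0.135, 0.033, 0.2, 0.002, 0, 0.14, 0.033])

```text
t: 14.45
eef_pos: [0.56, -0.2123, -0.0332]
orientation: [0.041, -3.136, -0.002]
wrist_force: [-4.3, -3.6, 8.4]
width: 0.0599
finger_force: 4.1
```

jog_arm(plan=[0.2, 0, 0, 0, 0, 0.2, 0, 0, 0, 0, 0.2, 0, 0, 0, 0, 0.2, 0, 0, 0, 0, 0.2, 0, 0, 0, 0])

```text
t: 14.95
eef_pos: [0.5627, -0.2127, -0.0295]
orientation: [-0.041, 3.14, -0.001]
wrist_force: [0.9, 0.6, 3.0]
width: 0.0357
finger_force: 29.8
```

jog_arm(plan=[0.2, 0, 0, -0.05, 0, 0.2, 0, 0, -0.1, -0.1, 0.2, 0.015, 0.042, -0.14, -0.25, 0.2, 0.03, 0.085, -0.14, -0.4, 0.2, 0.045, 0.13, -0.14, -0.55])

```text
t: 15.45
eef_pos: [0.5141, -0.0837, 0.1115]
orientation: [-0.899, 3.007, -0.003]
wrist_force: [0.8, 0.8, -0.8]
width: 0.0358
finger_force: 29.8
```

```bash
python3 -c "
from h import *
brief([.405,.245,.1],np.pi+.02)"
```

```text
F 29.832758903503418 w 0.0358
at [ 0.5141 -0.0837  0.1115] tool-x [-0.836 -0.549 -0.003] tool-y [-0.549  0.836 -0.003] shift [-0.0892  0.3347  0.0108] turn -1.0099 q6 -2.46 t 15.45
```

jog_arm(plan=[0.2, -0.012, 0.045, 0, -0.15, 0.2, -0.024, 0.09, 0, -0.3, 0.2, -0.036, 0.135, 0, -0.45, 0.2, -0.048, 0.18, 0, -0.6, 0.2, -0.06, 0.225, 0, -0.75])

```text
t: 15.95
eef_pos: [0.4406, 0.1386, 0.1099]
orientation: [-1.941, 2.47, -0.0]
wrist_force: [0.3, 0.8, -1.8]
width: 0.0358
finger_force: 29.8
```

```bash
python3 -c "
from h import *
brief([.405,.245,-.022],np.pi+.02)"
```

```text
F 29.83238160610199 w 0.0358
at [0.4406 0.1386 0.1099] tool-x [-0.236 -0.972 -0.   ] tool-y [-0.972  0.236 -0.   ] shift [-0.0949  0.0598  0.1319] turn -0.2586 q6 -2.76 t 15.95
```

jog_arm(plan=[0.2, -0.04, 0.024, 0, -0.13, 0.2, -0.08, 0.048, 0, -0.258, 0.2, -0.095, 0.056, 0.01, -0.258, 0.2, -0.095, 0.056, 0.05, -0.258, 0.2, -0.095, 0.056, 0.09, -0.258])

```text
t: 16.45
eef_pos: [0.4107, 0.244, 0.0195]
orientation: [-2.237, 2.202, -0.002]
wrist_force: [1.2, 0.4, -1.3]
width: 0.0358
finger_force: 29.8
```

jog_arm(plan=[0.2, 0, 0, 0.02, 0, 0.2, 0, 0, 0.04, 0, 0.2, 0, 0, 0.04, 0, 0.55, 0, 0, 0.04, 0, 0.55, 0, 0, 0.04, 0])

```text
t: 16.95
eef_pos: [0.4112, 0.2431, -0.0192]
orientation: [-2.235, 2.205, -0.001]
wrist_force: [-0.6, 0.3, 0.5]
width: 0.0474
finger_force: 0.0
```

jog_arm(plan=[0.55, 0, 0, 0, 0, 0.55, 0, 0, 0, 0, 0.55, 0, 0, -0.05, 0, 0.55, 0, 0, -0.1, 0, 0.55, 0, 0, -0.14, 0])

```text
t: 17.45
eef_pos: [0.4107, 0.2428, 0.1225]
orientation: [-2.235, 2.205, -0.001]
wrist_force: [0.5, -0.4, -0.4]
width: 0.0504
finger_force: 0.0
```

```bash
python3 - <<'E'
from h import *
for n in ["side","scene"]:
    c=ctrl.capture(n)
    print([(ray(c,d["uv"],.02).round(3),round(d["conf"],2)) for k in (2,3,4,5) for d in ctrl.tip_of(n,f"pack{k}_c")[:2]])
brief([.457,-.307,.1],np.pi/2)
E
```

```text
[(array([0.551, 0.236, 0.02 ]), 0.48), (array([ 0.576, -0.302,  0.02 ]), 0.67), (array([0.557, 0.25 , 0.02 ]), 0.26), (array([0.414, 0.242, 0.02 ]), 0.63), (array([ 0.461, -0.31 ,  0.02 ]), 0.68)]
[(array([0.559, 0.236, 0.02 ]), 0.9), (array([ 0.565, -0.32 ,  0.02 ]), 0.78), (array([0.763, 0.008, 0.02 ]), 0.25), (array([ 0.453, -0.308,  0.02 ]), 0.65)]
F 0.0 w 0.0505
at [0.4097 0.2424 0.1185] tool-x [ 0.013 -1.     0.001] tool-y [-1.    -0.013  0.002] shift [ 0.55   -0.04    0.0188] turn -1.5574 q6 -2.78 t 17.95
```

jog_arm(plan=[0.7, 0.048, -0.004, 0, 0.15, 0.7, 0.096, -0.008, 0, 0.3, 0.7, 0.144, -0.012, 0, 0.45, 0.7, 0.192, -0.016, 0, 0.6, 0.7, 0.24, -0.02, 0, 0.75])

```text
t: 18.45
eef_pos: [0.4331, 0.0012, 0.1191]
orientation: [1.264, -2.875, -0.001]
wrist_force: [1.2, -0.1, -0.9]
width: 0.0643
finger_force: 0.0
```

```bash
python3 -c "
from h import *
brief([.457,-.307,.06],np.pi/2+.01)"
```

```text
F 0.0 w 0.0643
at [0.4331 0.0012 0.1191] tool-x [-0.676 -0.737  0.   ] tool-y [-0.737  0.676  0.001] shift [ 0.2109 -0.226   0.059 ] turn 0.8184 q6 -2.57 t 18.45
```

jog_arm(plan=[0.7, 0.035, -0.035, 0, 0.15, 0.7, 0.07, -0.07, 0, 0.3, 0.7, 0.105, -0.11, 0, 0.45, 0.7, 0.14, -0.15, 0, 0.6, 0.7, 0.175, -0.19, 0, 0.75])

```text
t: 18.95
eef_pos: [0.4552, -0.2469, 0.1189]
orientation: [0.122, -3.138, -0.002]
wrist_force: [0.6, 0.7, 0.4]
width: 0.0645
finger_force: 0.0
```

```bash
python3 -c "
from h import *
brief([.457,-.307,-.028],np.pi/2+.01)"
```

```text
F 0.0 w 0.0645
at [ 0.4552 -0.2469  0.1189] tool-x [-0.997 -0.078  0.001] tool-y [-0.077  0.997  0.001] shift [ 0.0027 -0.0602  0.1468] turn 0.0676 q6 -2.29 t 18.95
```

jog_arm(plan=[0.7, 0.003, -0.035, 0.01, 0.067, 0.7, 0.003, -0.06, 0.04, 0.067, 0.7, 0.003, -0.06, 0.08, 0.067, 0.7, 0.003, -0.06, 0.12, 0.067, 0.7, 0.003, -0.06, 0.145, 0.067])

```text
t: 19.45
eef_pos: [0.4558, -0.3038, -0.0291]
orientation: [0.026, -3.138, -0.006]
wrist_force: [-0.4, 0.6, -0.1]
width: 0.0642
finger_force: 0.0
```

jog_arm(plan=[0.2, 0, 0, -0.002, 0, 0.2, 0, 0, -0.002, 0, 0.2, 0, 0, -0.002, 0, 0.2, 0, 0, -0.002, 0, 0.2, 0, 0, -0.002, 0])

```text
t: 19.95
eef_pos: [0.4587, -0.3058, -0.0217]
orientation: [-0.027, 3.139, -0.003]
wrist_force: [-0.5, -0.1, 4.8]
width: 0.0362
finger_force: 30.0
```

jog_arm(plan=[0.2, 0, 0, -0.04, 0, 0.2, 0, 0.01, -0.08, -0.1, 0.2, -0.002, 0.055, -0.12, -0.25, 0.2, -0.004, 0.1, -0.135, -0.4, 0.2, -0.006, 0.148, -0.135, -0.55])

```text
t: 20.45
eef_pos: [0.4624, -0.1613, 0.1146]
orientation: [-0.885, 3.01, -0.007]
wrist_force: [0.7, 1.0, -0.8]
width: 0.0356
finger_force: 30.0
```

```bash
python3 -c "
from h import *
brief([.483,.243,.1],np.pi+.01)"
```

```text
F 29.988867044448853 w 0.0356
at [ 0.4624 -0.1613  0.1146] tool-x [-0.841 -0.541 -0.003] tool-y [-0.541  0.841 -0.006] shift [-0.236   0.329   0.0135] turn -1.009 q6 -2.64 t 20.45
```

jog_arm(plan=[0.2, -0.027, 0.038, 0, -0.15, 0.2, -0.054, 0.076, 0, -0.3, 0.2, -0.082, 0.114, 0, -0.45, 0.2, -0.109, 0.152, 0, -0.6, 0.2, -0.137, 0.191, 0, -0.75])

```text
t: 20.95
eef_pos: [0.4737, 0.0751, 0.112]
orientation: [-1.93, 2.478, -0.001]
wrist_force: [1.0, -0.6, -1.5]
width: 0.0358
finger_force: 30.0
```

```bash
python3 -c "
from h import *
brief([.483,.243,-.018],np.pi+.01)"
```

```text
F 29.98884826898575 w 0.0358
at [0.4737 0.0751 0.112 ] tool-x [-0.245 -0.97  -0.   ] tool-y [-0.97   0.245 -0.001] shift [-0.165   0.0323  0.13  ] turn -0.2575 q6 -2.9 t 20.95
```

jog_arm(plan=[0.2, -0.045, 0.009, 0, -0.13, 0.2, -0.09, 0.018, 0, -0.257, 0.2, -0.135, 0.026, 0, -0.257, 0.2, -0.165, 0.032, 0, -0.257, 0.2, -0.165, 0.032, 0.04, -0.257])

```text
t: 21.45
eef_pos: [0.4882, 0.2464, 0.0758]
orientation: [-2.221, 2.204, -0.008]
wrist_force: [2.2, -1.3, -1.2]
width: 0.0359
finger_force: 30.0
```

jog_arm(plan=[0.2, 0, 0, 0.04, 0, 0.2, 0, 0, 0.075, 0, 0.2, 0, 0, 0.088, 0, 0.2, 0, 0, 0.088, 0, 0.55, 0, 0, 0.088, 0])

```text
t: 21.95
eef_pos: [0.4856, 0.2413, -0.0151]
orientation: [-2.224, 2.216, -0.002]
wrist_force: [0.8, 0.5, 0.3]
width: 0.0403
finger_force: 0.0
```

jog_arm(plan=[0.55, 0, 0, 0, 0, 0.55, 0, 0, 0, 0, 0.55, 0, 0, -0.05, 0, 0.55, 0, 0, -0.1, 0, 0.55, 0, 0, -0.14, 0])

```text
t: 22.45
eef_pos: [0.4851, 0.2412, 0.1271]
orientation: [-2.223, 2.215, -0.002]
wrist_force: [1.4, -0.4, -0.4]
width: 0.0509
finger_force: 0.0
```

```bash
python3 - <<'E'
from h import *
ims=[]
for n in ["side","scene"]:
    c=ctrl.capture(n)
    print([(ray(c,d["uv"],.02).round(3),round(d["conf"],2)) for k in (2,3,4,5) for d in ctrl.tip_of(n,f"pack{k}_c")[:2]])
    ims.append(rect(c,.035,.33,-.40,.36,.18)); ims.append(rect(c,.035,.33,.10,.36,.26))
w=np.vstack([np.hstack(ims[::2]),np.hstack(ims[1::2])]); cv2.imwrite("pics/r7.png",w)
brief([.573,-.306,.1],np.pi/2)
E
```

```text
[(array([0.553, 0.23 , 0.02 ]), 0.49), (array([ 0.578, -0.302,  0.02 ]), 0.96), (array([0.383, 0.259, 0.02 ]), 0.56), (array([0.502, 0.249, 0.02 ]), 0.61)]
[(array([0.557, 0.242, 0.02 ]), 0.68), (array([0.454, 0.172, 0.02 ]), 0.6), (array([ 0.565, -0.311,  0.02 ]), 0.81), (array([0.383, 0.244, 0.02 ]), 0.77), (array([0.492, 0.242, 0.02 ]), 0.61)]
F 0.0 w 0.0507
at [0.4837 0.2408 0.1222] tool-x [ 0.003 -1.     0.001] tool-y [-1.    -0.003  0.002] shift [ 0.547  -0.0875  0.0223] turn -1.5675 q6 -2.83 t 22.95
```

View pics/r7.png

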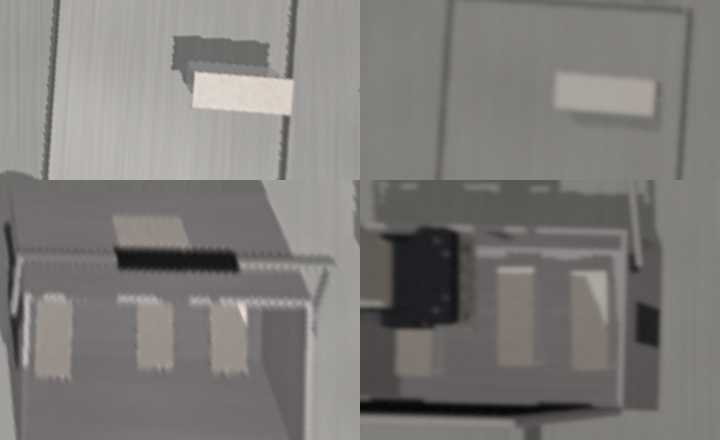

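jog_arm(plan=[0.7, 0.048, -0.008, 0, 0.15, 0.7, 0.096, -0.016, 0, 0.3, 0.7, 0.144, -0.024, 0, 0.45, 0.7, 0.192, -0.032, 0, 0.6, 0.7, 0.24, -0.04, 0, 0.75])

```text
t: 23.45
eef_pos: [0.525, -0.0007, 0.1227]
orientation: [1.249, -2.882, -0.001]
wrist_force: [1.1, 0.8, -0.7]
width: 0.0645
finger_force: 0.0
```

```bash
python3 -c "
from h import *
brief([.573,-.307,.06],np.pi/2+.03)"
```

```text
F 0.0 w 0.0645
at [ 0.525  -0.0007  0.1227] tool-x [-0.683 -0.73   0.001] tool-y [-0.73   0.683  0.001] shift [ 0.1907 -0.2445  0.0626] turn 0.7883 q6 -2.54 t 23.45
```

jog_arm(plan=[0.7, 0.03, -0.038, 0, 0.15, 0.7, 0.06, -0.076, 0, 0.3, 0.7, 0.09, -0.115, 0, 0.45, 0.7, 0.12, -0.155, 0, 0.6, 0.7, 0.15, -0.193, 0, 0.75])

```text
t: 23.95
eef_pos: [0.5648, -0.2421, 0.1225]
orientation: [0.106, -3.139, -0.001]
wrist_force: [0.8, 0.2, -0.6]
width: 0.0642
finger_force: 0.0
```

```bash
python3 -c "
from h import *
brief([.573,-.307,-.028],np.pi/2+.03)"
```

```text
F 0.0 w 0.0642
at [ 0.5648 -0.2421  0.1225] tool-x [-0.998 -0.068  0.001] tool-y [-0.068  0.998  0.001] shift [-0.0039 -0.0654  0.1504] turn 0.0377 q6 -2.17 t 23.95
```

jog_arm(plan=[0.7, -0.004, -0.035, 0.01, 0.037, 0.7, -0.004, -0.065, 0.04, 0.037, 0.7, -0.004, -0.065, 0.08, 0.037, 0.7, -0.004, -0.065, 0.12, 0.037, 0.7, -0.004, -0.065, 0.147, 0.037])

```text
t: 24.45
eef_pos: [0.5718, -0.3038, -0.0278]
orientation: [0.057, -3.137, -0.005]
wrist_force: [-0.1, 0.7, -0.4]
width: 0.0638
finger_force: 0.0
```

jog_arm(plan=[0.2, 0, 0, 0, 0, 0.2, 0, 0, 0, 0, 0.2, 0, 0, 0, 0, 0.2, 0, 0, 0, 0, 0.2, 0, 0, 0, 0])

```text
t: 24.95
eef_pos: [0.575, -0.3054, -0.0215]
orientation: [-0.059, 3.138, -0.004]
wrist_force: [0.1, 0.8, 4.9]
width: 0.0362
finger_force: 29.7
```

jog_arm(plan=[0.2, 0, 0, -0.04, 0, 0.2, 0, 0.01, -0.09, -0.1, 0.2, 0.008, 0.055, -0.13, -0.25, 0.2, 0.016, 0.1, -0.15, -0.4, 0.2, 0.024, 0.148, -0.15, -0.55])

```text
t: 25.45
eef_pos: [0.5474, -0.166, 0.1296]
orientation: [-0.915, 3.0, -0.007]
wrist_force: [2.2, -0.0, -1.3]
width: 0.036
finger_force: 29.7
```

```bash
python3 -c "
from h import *
brief([.485,.242,.1],np.pi+.01)"
```

```text
F 29.673383831977844 w 0.036
at [ 0.5474 -0.166   0.1296] tool-x [-0.83  -0.558 -0.004] tool-y [-0.558  0.83  -0.006] shift [-0.1758  0.3736  0.028 ] turn -0.989 q6 -2.59 t 25.45
```

jog_arm(plan=[0.2, -0.02, 0.042, 0, -0.15, 0.2, -0.04, 0.085, 0, -0.3, 0.2, -0.06, 0.128, 0, -0.45, 0.2, -0.081, 0.172, 0, -0.6, 0.2, -0.102, 0.216, 0, -0.75])

```text
t: 25.95
eef_pos: [0.5107, 0.0722, 0.1264]
orientation: [-1.954, 2.459, -0.001]
wrist_force: [0.8, 0.2, -0.1]
width: 0.0356
finger_force: 29.7
```

```bash
python3 -c "
from h import *
brief([.485,.242,.014],np.pi+.01)"
```

```text
F 29.67310756444931 w 0.0356
at [0.5107 0.0722 0.1264] tool-x [-0.226 -0.974 -0.   ] tool-y [-0.974  0.226 -0.001] shift [-0.1596  0.0635  0.1124] turn -0.2377 q6 -2.92 t 25.95
```

jog_arm(plan=[0.2, -0.045, 0.018, 0, -0.12, 0.2, -0.09, 0.036, 0, -0.237, 0.2, -0.135, 0.054, 0, -0.237, 0.2, -0.16, 0.0635, 0, -0.237, 0.2, -0.16, 0.0635, 0.03, -0.237])

```text
t: 26.45
eef_pos: [0.4885, 0.2455, 0.0994]
orientation: [-2.224, 2.206, -0.006]
wrist_force: [1.4, -0.6, -1.9]
width: 0.0359
finger_force: 29.7
```

```bash
python3 -c "
from h import *
brief([.485,.242,.014],np.pi+.01)"
```

```text
F 29.678104519844055 w 0.0359
at [0.4885 0.2455 0.0994] tool-x [ 0.008 -1.    -0.004] tool-y [-1.    -0.008 -0.009] shift [0.0038 0.0043 0.0853] turn -0.002 q6 -2.83 t 26.45
```

jog_arm(plan=[0.2, 0.002, 0.002, 0.04, 0, 0.2, 0.002, 0.002, 0.07, 0, 0.2, 0.002, 0.002, 0.082, 0, 0.2, 0.002, 0.002, 0.082, 0, 0.2, 0.002, 0.002, 0.082, 0])

```text
t: 26.95
eef_pos: [0.4856, 0.239, 0.015]
orientation: [-2.224, 2.216, -0.001]
wrist_force: [0.0, 0.0, -1.1]
width: 0.0359
finger_force: 29.7
```

jog_arm(plan=[0.2, 0, 0, 0.002, 0, 0.55, 0, 0, 0.002, 0, 0.55, 0, 0, 0.002, 0, 0.55, 0, 0, 0.002, 0, 0.55, 0, 0, 0.002, 0])

```text
t: 27.45
eef_pos: [0.4848, 0.2387, 0.012]
orientation: [-2.225, 2.217, -0.0]
wrist_force: [0.1, -0.1, 0.1]
width: 0.0504
finger_force: 0.0
```

jog_arm(plan=[0.55, 0, 0, -0.04, 0, 0.55, 0, 0, -0.08, 0, 0.55, 0.02, 0, -0.12, 0, 0.55, 0.06, 0, -0.15, 0, 0.55, 0.11, 0, -0.15, 0])

```text
t: 27.95
eef_pos: [0.4875, 0.1289, 0.1662]
orientation: [-2.223, 2.209, -0.009]
wrist_force: [1.1, -0.3, -0.6]
width: 0.0503
finger_force: 0.0
```

jog_arm(plan=[0.55, 0.05, 0, 0, 0, 0.55, 0.1, 0, 0, 0, 0.2, 0.15, 0, 0, 0, 0, 0.15, 0, 0, 0])

```text
t: 28.35
eef_pos: [0.4862, 0.0321, 0.157]
orientation: [2.129, -2.252, 0.071]
wrist_force: [0.1, 1.2, 0.4]
width: 0.0391
finger_force: 0.0
```

```bash
python3 - <<'E'
from h import *
ims=[]
for n in ["side","scene"]:
    c=ctrl.capture(n)
    p={"side":(150,100),"scene":(350,170)}[n]
    ims.append(cv2.resize(c["color"][p[1]:p[1]+200,p[0]:p[0]+200],(400,400)))
    for t in ["lid_hinge","lid_edge","bail_grip"]: print(n,t,[(np.round(d["uv"]),round(d["conf"],2)) for d in ctrl.tip_of(n,t)[:2]])
cv2.imwrite("pics/r8.png",np.hstack(ims))
brief([.481,.243,.1],np.pi)
E
```

```text
side lid_hinge []
side lid_edge [(array([190., 128.]), 0.94)]
side bail_grip [(array([240., 233.]), 0.97)]
scene lid_hinge [(array([505., 287.]), 0.85)]
scene lid_edge [(array([546., 244.]), 0.76)]
scene bail_grip [(array([409., 226.]), 0.75)]
F 0.0 w 0.0071
at [0.4862 0.0337 0.1571] tool-x [-0.054 -0.997  0.061] tool-y [-0.999  0.054 -0.004] shift [-0.2118  0.0167  0.0442] turn -0.0536 q6 -3.1 t 28.75
```

View pics/r8.png

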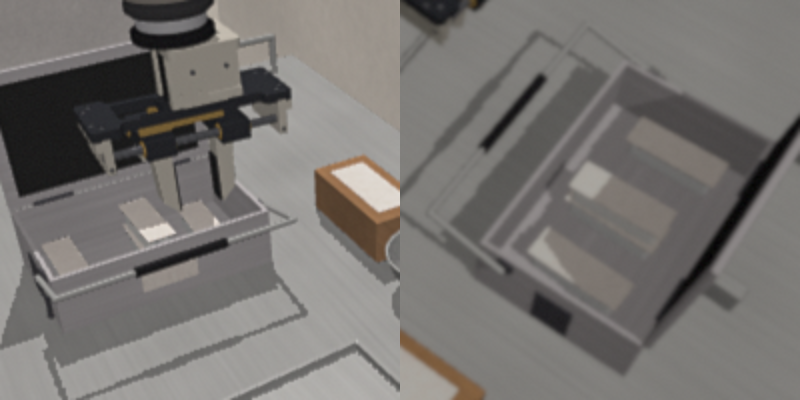

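```bash
python3 - <<'E'
from h import *
a=ctrl.capture("scene");b=ctrl.capture("side")
P=lambda c:c["camera_matrix"]@np.linalg.inv(c["cam_to_world"])[:3]
X=cv2.triangulatePoints(P(a),P(b),np.float64([[546],[244]]),np.float64([[190],[128]])); X=(X/X[3])[:3,0]; print(X, np.arctan2(X[2]-.0755,.328-X[1]))
brief([.481,.44,.26],np.pi)
E
```

```text
[0.46997753 0.34654292 0.24019157] 1.6829159303625159
F 0.0 w 0.0014
at [0.4862 0.0334 0.1571] tool-x [-0.054 -0.997  0.061] tool-y [-0.999  0.054 -0.004] shift [-0.3986  0.0267 -0.1276] turn -0.054 q6 -3.1 t 28.85
```

jog_arm(plan=[0, 0, 0, -0.04, 0, 0, 0, 0, -0.08, 0, 0, -0.02, 0, -0.11, 0, 0, -0.06, 0, -0.11, 0, 0, -0.105, 0, -0.11, 0])

```text
t: 29.35
eef_pos: [0.4926, 0.1451, 0.2619]
orientation: [2.13, -2.255, 0.073]
wrist_force: [0.5, 0.2, -0.0]
width: 0.0005
finger_force: 0.0
```

```bash
python3 -c "
from h import *
brief([.481,.44,.26],np.pi)"
```

```text
F 0.0 w 0.0005
at [0.4926 0.1451 0.2619] tool-x [-0.057 -0.997  0.061] tool-y [-0.998  0.057 -0.007] shift [-0.2933  0.0283 -0.0162] turn -0.0569 q6 -2.9 t 29.35
```

jog_arm(plan=[0, -0.05, 0.005, -0.02, -0.03, 0, -0.1, 0.01, -0.03, -0.056, 0, -0.15, 0.015, -0.03, -0.056, 0, -0.2, 0.02, -0.03, -0.056, 0, -0.25, 0.025, -0.03, -0.056])

```text
t: 29.85
eef_pos: [0.4803, 0.3931, 0.2754]
orientation: [2.192, -2.189, 0.069]
wrist_force: [0.9, -0.3, 0.0]
width: 0.0004
finger_force: 0.0
```

```bash
python3 -c "
from h import *
brief([.475,.43,.18],np.pi)"
```

```text
F 0.0 w 0.0004
at [0.4803 0.3931 0.2754] tool-x [ 0.001 -0.998  0.061] tool-y [-1.    -0.001 -0.001] shift [-0.0427  0.0054  0.0929] turn 0.0015 q6 -2.55 t 29.85
```

jog_arm(plan=[0, -0.02, 0.005, 0, 0, 0, -0.02, 0.005, 0.03, 0, 0, -0.02, 0.005, 0.07, 0, 0, -0.02, 0.005, 0.105, 0, 0, -0.015, 0.005, 0.11, 0])

```text
t: 30.35
eef_pos: [0.4734, 0.3978, 0.1597]
orientation: [2.187, -2.182, 0.065]
wrist_force: [-0.4, 0.1, -0.8]
width: 0.001
finger_force: 0.0
```

```bash
python3 - <<'E'
from h import *
brief([.475,.35,.165],np.pi)
o,R=tool()
# arc of tip, true z = rep+.037
for th in (1.6,1.4,1.2,1.0,.8,.6,.4,.2,0.):
    r=.13; p=np.array([.475,.328-r*np.cos(th)+.008*np.sin(th)+.010*np.sin(th),.0755+r*np.sin(th)+.008*np.cos(th)-.037])
    print(th,p.round(3),(R.T@(p-o["eef_pos"])).round(3))
E
```

```text
F 0.0 w 0.001
at [0.4734 0.3978 0.1597] tool-x [ 0.002 -0.998  0.066] tool-y [-1.    -0.002  0.007] shift [ 0.048  -0.0015 -0.0021] turn 0.0018 q6 -2.53 t 30.35
1.6 [0.475 0.35  0.168] [ 0.048 -0.001 -0.005]
1.4 [0.475 0.324 0.168] [ 0.075 -0.001 -0.003]
1.2 [0.475 0.298 0.163] [ 0.1   -0.001  0.004]
1.0 [0.475 0.273 0.152] [ 0.124 -0.001  0.016]
0.8 [0.475 0.25  0.137] [ 0.146 -0.001  0.032]
0.6 [0.475 0.231 0.119] [ 0.164 -0.002  0.052]
0.4 [0.475 0.215 0.096] [ 0.178 -0.002  0.075]
0.2 [0.475 0.204 0.072] [ 0.187 -0.002  0.1  ]
0.0 [0.475 0.198 0.046] [ 0.192 -0.002  0.126]
```

jog_arm(plan=[0, 0.02, 0, -0.004, 0, 0, 0.038, 0, -0.005, 0, 0, 0.055, 0, -0.005, 0, 0, 0.075, 0, -0.003, 0, 0, 0.088, 0, 0, 0])

```text
t: 30.85
eef_pos: [0.4774, 0.3109, 0.1725]
orientation: [2.194, -2.193, 0.07]
wrist_force: [0.9, 2.2, 1.3]
width: 0.0003
finger_force: 1.1
```

jog_arm(plan=[0, 0.012, 0, 0.004, 0, 0, 0.024, 0, 0.01, 0, 0, 0.036, 0, 0.016, 0, 0, 0.047, 0, 0.024, 0, 0, 0.058, 0, 0.032, 0])

```text
t: 31.35
eef_pos: [0.476, 0.2503, 0.1407]
orientation: [2.191, -2.189, 0.068]
wrist_force: [0.9, 0.3, 1.1]
width: 0.0006
finger_force: 0.6
```

```bash
python3 - <<'E'
from h import *
brief([.475,.25,.137],np.pi)
o,R=tool()
for th in (.8,.6,.4,.2,0.):
    r=.13; p=np.array([.475,.328-r*np.cos(th)+.018*np.sin(th),.0755+r*np.sin(th)+.008*np.cos(th)-.037])
    print(th,p.round(3),(R.T@(p-o["eef_pos"])).round(3))
a=ctrl.capture("side"); cv2.imwrite("pics/r9.png",cv2.resize(a["color"][80:300,100:360],None,fx=1.5,fy=1.5))
E
```

```text
F 0.6318629550514743 w 0.0006
at [0.476  0.2503 0.1407] tool-x [ 0.001 -0.998  0.062] tool-y [-1.    -0.001 -0.   ] shift [0.0001 0.001  0.0037] turn 0.0009 q6 -2.74 t 31.35
0.8 [0.475 0.25  0.137] [-0.     0.001  0.003]
0.6 [0.475 0.231 0.119] [0.018 0.001 0.023]
0.4 [0.475 0.215 0.096] [0.032 0.001 0.046]
0.2 [0.475 0.204 0.072] [0.042 0.001 0.071]
0.0 [0.475 0.198 0.046] [0.046 0.001 0.097]
```

View pics/r9.png

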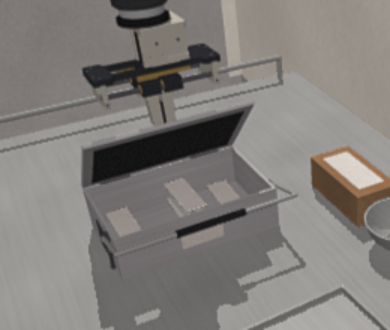

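jog_arm(plan=[0, 0.01, 0, 0.013, 0, 0, 0.018, 0, 0.024, 0, 0, 0.026, 0, 0.036, 0, 0, 0.032, 0, 0.047, 0, 0, 0.038, 0, 0.06, 0])

```text
t: 31.9
eef_pos: [0.476, 0.2092, 0.0833]
orientation: [2.191, -2.189, 0.068]
wrist_force: [-0.0, 0.3, 0.4]
width: 0.0002
finger_force: 0.4
```

jog_arm(plan=[0, 0.004, 0, 0.012, 0, 0, 0.007, 0, 0.024, 0, 0, 0.008, 0, 0.034, 0, 0, 0.008, 0, 0.038, 0, 0, 0.008, 0, 0.04, 0])

```text
t: 32.4
eef_pos: [0.4756, 0.1988, 0.0461]
orientation: [2.191, -2.188, 0.068]
wrist_force: [-11.6, -4.0, 30.8]
width: 0.0004
finger_force: 15.9
```

jog_arm(plan=[0, 0, 0, 0.002, 0, 0, 0, 0, 0.003, 0, 0, 0, 0, 0.003, 0])

```text
t: 32.7
eef_pos: [0.4757, 0.1988, 0.046]
orientation: [2.192, -2.189, 0.07]
wrist_force: [-14.2, -4.8, 40.1]
width: 0.0003
finger_force: 20.3
```

jog_arm(plan=[0, 0, 0, -0.04, 0, 0, 0, 0, -0.08, 0.15, 0.33, 0.03, 0, -0.08, 0.3, 0.33, 0.06, 0, -0.08, 0.45, 0.33, 0.095, 0, -0.08, 0.6])

```text
t: 33.2
eef_pos: [0.4763, 0.1088, 0.1277]
orientation: [1.448, -2.756, 0.086]
wrist_force: [-0.3, -0.3, -0.8]
width: 0.0196
finger_force: 0.0
```

jog_arm(plan=[0.33, 0, 0, 0, 0.15, 0.33, 0, 0, 0, 0.3, 0.33, 0, 0, 0, 0.45, 0.33, 0, 0, 0, 0.6, 0.33, 0, 0, 0, 0.75])

```text
t: 33.7
eef_pos: [0.4762, 0.1091, 0.1273]
orientation: [0.337, -3.116, 0.096]
wrist_force: [0.7, 0.3, 0.5]
width: 0.0303
finger_force: 0.0
```

```bash
python3 - <<'E'
from h import *
a=ctrl.capture("scene");b=ctrl.capture("side")
for t in ["lid_edge","bail_grip"]:
  q=[ctrl.tip_of(n,t) for n in ("scene","side")]; print(t,[(np.round(d["uv"]),round(d["conf"],2)) for k in q for d in k[:2]])
  if t=="bail_grip":
    P=lambda c:c["camera_matrix"]@np.linalg.inv(c["cam_to_world"])[:3]
    if all(q):
      X=cv2.triangulatePoints(P(a),P(b),np.float64(q[0][0]["uv"]).reshape(2,1),np.float64(q[1][0]["uv"]).reshape(2,1)); print((X/X[3])[:3,0])
w=np.hstack([rect(k,.087,.33,.06,.32,.28) for k in (a,b)]); cv2.imwrite("pics/r10.png",w)
brief([.479,.105,.038],np.pi/2)
E
```

```text
lid_edge [(array([426., 239.]), 0.73), (array([410., 226.]), 0.52), (array([234., 219.]), 0.68)]
bail_grip [(array([236., 230.]), 0.88), (array([227., 221.]), 0.44)]
F 0.0 w 0.0301
at [0.4763 0.1092 0.1273] tool-x [-0.975 -0.223  0.013] tool-y [-0.223  0.973 -0.06 ] shift [-0.0028  0.0007  0.0894] turn 0.2253 q6 -1.65 t 34.0
```

View pics/r10.png

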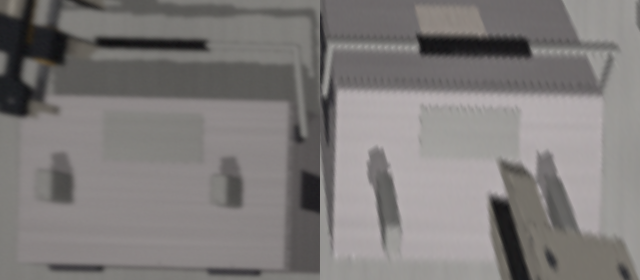

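jog_arm(plan=[0.33, -0.006, -0.003, 0.02, 0.1, 0.33, -0.006, -0.003, 0.04, 0.2, 0.33, -0.006, -0.003, 0.06, 0.225, 0.33, -0.006, -0.003, 0.078, 0.225, 0.33, -0.006, -0.003, 0.089, 0.225])

```text
t: 34.5
eef_pos: [0.4823, 0.1019, 0.0374]
orientation: [-0.002, -3.139, 0.097]
wrist_force: [-0.5, 0.1, -0.0]
width: 0.0306
finger_force: 0.0
```

jog_arm(plan=[0.33, 0, 0, 0, 0, 0.22, 0, 0, 0, 0, 0.22, 0, 0, 0, 0, 0.22, 0, 0, 0, 0])

```text
t: 34.9
eef_pos: [0.4835, 0.1022, 0.0395]
orientation: [0.005, 3.138, -0.096]
wrist_force: [-0.1, 0.5, -0.9]
width: 0.0202
finger_force: 0.0
```

```bash
python3 - <<'E'
from h import *
brief([.483,.105,.038],np.pi/2)
o,R=tool(); print(R[:,2].round(3))
w=ctrl.capture("wrist"); cv2.imwrite("pics/r11.png",w["color"][200:480,160:500])
for b in np.arange(0,2.3,.2):
    a=.26+b; p=np.array([.483,.1865-.085*np.cos(a),.065+.085*np.sin(a)]); p+=R[:,2]*(.012+.037)
    print(round(b,1),p.round(3),(R.T@(p-o["eef_pos"])).round(3))
E
```

```text
F 0.0 w 0.0202
at [0.4835 0.1022 0.0395] tool-x [-1.     0.003 -0.003] tool-y [ 0.003  0.998 -0.061] shift [0.0005 0.0029 0.0013] turn -0.003 q6 -1.42 t 34.9
[ 0.003 -0.061 -0.998]
0.0 [0.483 0.101 0.038] [ 0.    -0.001  0.002]
0.2 [0.483 0.107 0.054] [ 0.     0.004 -0.015]
0.4 [0.483 0.116 0.068] [ 0.     0.012 -0.03 ]
0.6 [0.483 0.128 0.081] [ 0.     0.023 -0.043]
0.8 [0.483 0.142 0.09 ] [ 0.     0.037 -0.053]
1.0 [0.483 0.157 0.097] [ 0.     0.052 -0.061]
1.2 [0.483 0.174 0.101] [ 0.     0.068 -0.065]
1.4 [0.483 0.191 0.101] [ 0.     0.085 -0.067]
1.6 [0.483 0.208 0.098] [ 0.001  0.102 -0.064]
1.8 [0.483 0.223 0.091] [ 0.001  0.118 -0.059]
2.0 [0.483 0.238 0.082] [ 0.001  0.133 -0.05 ]
2.2 [0.483 0.25  0.07 ] [ 0.001  0.145 -0.039]
```

View pics/r11.png

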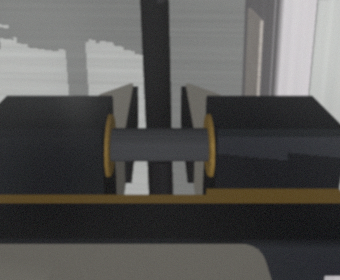

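jog_arm(plan=[0, 0, 0, 0, 0, 0, 0, 0, 0, 0, 0, 0, 0, 0, 0, 0, 0, 0.004, -0.015, 0, 0, 0, 0.012, -0.03, 0])

```text
t: 35.45
eef_pos: [0.4825, 0.1141, 0.0675]
orientation: [-0.005, -3.139, 0.101]
wrist_force: [1.3, -6.9, -4.5]
width: 0.0108
finger_force: 30.0
```

jog_arm(plan=[0, 0, 0.011, -0.013, 0, 0, 0, 0.025, -0.023, 0, 0, 0, 0.04, -0.031, 0, 0, 0, 0.056, -0.035, 0, 0, 0, 0.065, -0.036, 0])

```text
t: 35.95
eef_pos: [0.4816, 0.1827, 0.1022]
orientation: [-0.004, -3.139, 0.099]
wrist_force: [-10.4, -4.3, 19.1]
width: 0.011
finger_force: 30.2
```

```bash
python3 - <<'E'
from h import *
brief([.483,.182,.101],np.pi/2)
o,R=tool(); print(o["wrist_force"])
for b in np.arange(1.3,2.3,.1):
    a=.26+b; p=np.array([.483,.1865-.085*np.cos(a),.065+.085*np.sin(a)]); p+=R[:,2]*(.012+.037)
    print(round(b,1),p.round(3),(R.T@(p-o["eef_pos"])).round(3))
E
```

```text
F 30.227493345737457 w 0.011
at [0.4816 0.1827 0.1022] tool-x [-1.     0.003  0.001] tool-y [ 0.003  0.998 -0.063] shift [-0.0014 -0.0006  0.0012] turn -0.0026 q6 -1.28 t 35.95
[-10.4107781   -4.2658652   19.07939791]
1.3 [0.483 0.182 0.101] [-0.001 -0.     0.001]
1.4 [0.483 0.191 0.101] [-0.001  0.008  0.001]
1.5 [0.483 0.199 0.1  ] [-0.001  0.017  0.002]
1.6 [0.483 0.208 0.098] [-0.001  0.025  0.003]
1.7 [0.483 0.216 0.095] [-0.001  0.033  0.005]
1.8 [0.483 0.223 0.091] [-0.001  0.041  0.008]
1.9 [0.483 0.231 0.087] [-0.001  0.049  0.012]
2.0 [0.483 0.237 0.082] [-0.001  0.056  0.017]
2.1 [0.483 0.244 0.076] [-0.001  0.063  0.022]
2.2 [0.483 0.249 0.07 ] [-0.001  0.069  0.028]
```

jog_arm(plan=[0, -0.001, 0.008, -0.001, 0, 0, -0.001, 0.017, 0, 0, 0, -0.001, 0.025, 0.001, 0, 0, -0.001, 0.033, 0.003, 0, 0, -0.001, 0.041, 0.006, 0])

```text
t: 36.45
eef_pos: [0.4808, 0.2235, 0.0905]
orientation: [-0.004, -3.134, 0.099]
wrist_force: [-8.2, -0.8, 2.1]
width: 0.011
finger_force: 30.0
```

jog_arm(plan=[0, 0, 0.008, 0.004, 0, 0, 0, 0.015, 0.009, 0, 0, 0, 0.021, 0.014, 0])

```text
t: 36.75
eef_pos: [0.4811, 0.2439, 0.0748]
orientation: [-0.004, -3.134, 0.098]
wrist_force: [-7.1, 1.0, 2.1]
width: 0.0109
finger_force: 30.0
```

jog_arm(plan=[0, 0, 0.004, 0.004, 0, 0.33, 0, 0.004, 0.004, 0, 0.33, 0, 0.004, 0.004, 0, 0.33, 0, 0.004, 0.004, 0, 0.33, 0, 0.004, 0.004, 0])

```text
t: 37.25
eef_pos: [0.4848, 0.2473, 0.072]
orientation: [0.006, 3.138, -0.096]
wrist_force: [-0.3, 0.0, 0.3]
width: 0.0301
finger_force: 0.0
```

jog_arm(plan=[0.33, 0, 0, -0.02, 0, 0.33, 0, 0, -0.05, 0, 0.33, 0, 0, -0.09, 0, 0.33, 0, 0, -0.13, 0, 0.33, 0, -0.02, -0.17, 0])

```text
t: 37.75
eef_pos: [0.4839, 0.239, 0.2443]
orientation: [0.002, 3.139, -0.095]
wrist_force: [1.2, -0.5, 0.7]
width: 0.0304
finger_force: 0.0
```

```bash
python3 - <<'E'
from h import *
c=ctrl.capture("side"); print(ctrl.observe()["wrist_force"])
q=ctrl.tip_of("side","bail_grip"); print([(np.round(d["uv"]),round(d["conf"],2)) for d in q[:2]], proj(c,(.483,.252,.12)).round())
cv2.imwrite("pics/r12.png",cv2.resize(c["color"][120:320,120:460],None,fx=2,fy=2))
E
```

```text
[ 2.5787124  -1.67943483  6.16236189]
[(array([215., 188.]), 0.89)] [216. 187.]
```

View pics/r12.png

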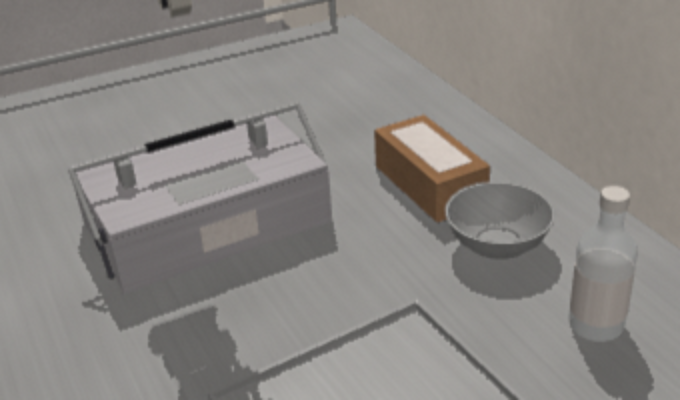

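jog_arm(plan=[0.33, 0, 0, 0, 0, 0.33, 0, 0, 0, 0, 0.33, 0, 0, 0, 0])

```text
t: 38.15
eef_pos: [0.4835, 0.2378, 0.2412]
orientation: [-0.005, -3.138, 0.098]
wrist_force: [0.5, 0.5, -1.0]
width: 0.0302
finger_force: 0.0
```

```bash
python3 -c "
from cell import ctrl
print(ctrl.job_done())"
```

```text
the job is handed in; nothing more can be done
None
```

All four packs are in the box, the lid is shut and the bail is clamped on the saddles in the last picture; the bowl, bottle and carton were not touched, and I handed the job in at about 38 s, with no verdict returned.

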